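Index the dosing arm over to the flask

TASK

Turn the arm of the dosing stand one hole, so that its nozzle stands over the conical flask behind the stand: without gripping anything, hook a fingertip under the steel pull ring, gently lift the spring pin out of the middle hole, swing the arm across and let the pin drop fully into the next hole. Leave the flask and all the other glassware and bottles standing where they are, and end clear of the ring.

Things in the scene. Friction and masses are not known exactly. Their poses are not given: they have to be found in the camera images.
- stand: Fixed dosing stand. Origin on the bench on the arm's pivot axis; -x is the ring side (about towards the robot), +y its left, z up. Base 185 x 160 x 14 mm (x from -140 to 45), post 36 mm thick. On the -x side an index plate (sector, top at z = 180 mm, 14 mm thick, radii 112 to 148 mm) with five square holes 16 mm wide at radius 130 mm, 0.40 rad apart, the middle one on the -x axis.
- swing (a joint): Angle of the white arm about the vertical pivot (rad): 0 in the middle hole, positive = counter-clockwise seen from above (ring end to the stand's -y side, nozzle to its +y side). Holes at -0.8, -0.4, 0, 0.4, 0.8, with 0.023 rad of play either way; stops at 0.86 either way. The arm stays where it is left (friction 0.10 N m, damping 0.08 N m s; 0.6 kg).
- pin (a joint): Height of the spring pin (m): 0 = fully down, 12 mm deep in a hole; above 0.012 it is free of the plate; travel 0.026. Spring and weight pull it down with 3.3 N at 0, 5.6 N at the end of travel. Pin 10 mm thick, round tip. Released between holes it rides on the plate at 0.012, and drops by itself when over a hole. Pull gently: under 30 N on the ring.
- ring (a point): Centre of the steel pull ring (round 7 mm wire, inner diameter 52 mm, outer 66 mm), fixed to the pin: 104 mm from the pivot axis, 250 mm above the bench with the pin down, 50 mm above the arm's top. x points level along the arm to the pivot, z up. It rises with the pin and turns with the arm. Its lowest point sits on the pin's 12 mm stem, 130 mm from the pivot axis.
- ring_top (a point): Highest point of the ring's wire (centre line). The ring's plane slopes 30 degrees up towards the pivot, so this point lies 26 mm ahead of the ring's centre along the arm and 15 mm higher. A fingertip pointing down, tilted 30 degrees forward along the arm to the pivot, passes squarely through the ring, and then lifts it by this upper rim. Axes as for the ring's centre.
- hub (a point): Top centre of the arm's hub, on the pivot axis, 213 mm above the bench; hub 44 mm in diameter. The arm is a level bar 34 mm wide, top at 200 mm, reaching 150 mm from the pivot on the ring side and 75 mm on the other, where the dosing head (40 x 46 mm, up to 220 mm) stands. Axes turn with the arm, x towards the nozzle.
- nozzle (a point): Mouth of the thin steel nozzle, 8 mm in diameter, below the dosing head at the arm's far end, 95 mm from the pivot axis, 114 mm above the bench. It clears the flask by 5 mm.
- flask: The target: loose empty conical glass flask behind the stand, 95 mm from the pivot axis, under the nozzle's place for hole +0.4 or -0.4 (it varies which). Base 67 mm in diameter, neck 25 mm, mouth rim 32 mm, 109 mm high, 0.12 kg. Origin under its centre; stands upright.
- bottle: Loose white capped bottle 58 mm in diameter, 105 mm high, behind the stand under the other of those two places. Origin under its centre. Leave alone.
- beaker: Loose glass beaker beside the stand, 68 mm in diameter, 85 mm high. Origin under its centre. Leave alone.
- jar: Loose amber jar beside the stand, 66 mm in diameter, 75 mm high. Origin under its centre. Leave alone.
- flask_b: Another conical flask, 67 mm base, 109 mm high, to the robot's left, away from the stand. Origin under its centre. Leave alone.
- flask_c: Another conical flask, as flask_b. Leave alone.
- cylinder: Measuring cylinder to the robot's right, foot 60 mm in diameter, tube 28 to 36 mm, 155 mm high. Origin under its centre. Leave alone.
Not all that is in view belongs to the job. What is shaped like the flask but green or purple is not meant.

How it is judged:
On the way:
1. the pin is lifted out of the middle hole by the ring (value of joint pin above 0.013 m and value of joint swing between -0.15 and 0.15 rad), for 0.05 s.
At the end, for the whole second after the job is handed in: The pin is fully down (within 2 mm) in the hole next to the middle one on the flask's side (arm within 0.04 rad of 0.4 or -0.4), the nozzle is over the flask (axes within 15 mm), arm and flask are at rest, the flask upright (value of joint pin below 0.002 m and horizontal distance between nozzle and flask below 0.015 m and (value of joint swing between 0.36 and 0.44 rad or value of joint swing between -0.44 and -0.36 rad) and velocity of joint swing between -0.05 and 0.05 rad/s and angle between flask's own z axis and vertical below 0.1 rad and linear speed of flask below 0.02 m/s); the robot touches nothing.
It fails at once if the flask is shifted, lifted or tipped (distance of flask from where it was at the start of the episode above 0.01 m or angle between flask's own z axis and vertical above 0.2 rad).
It fails at once if other glassware or a bottle is shifted, lifted or tipped (distance of any of bottle, beaker, jar, flask_b, flask_c, cylinder from where it was at the start of the episode above 0.015 m or angle between any of bottle, beaker, jar, flask_b, flask_c, cylinder's own z axis and vertical above 0.3 rad).
It fails at once if the ring is gripped or wrenched, with over 32 N from the fingers (contact force between the fingers and pin above 32 N).
It also fails if it takes over 38 s, if anything falls off the work surface, if the arm or the gripper's body presses on something with over 40 N, if the wrist force passes 120 N, or if a joint passes its speed limit or range.

ROBOT

A 7-joint arm with a two-finger parallel gripper is mounted at the origin on the work surface. World frame = base frame: x ahead of the robot, y to its left, z up, the work surface at z = 0. Lengths are in m, angles in rad, forces in N, time in s.
With the tool pointing down it reaches from about 0.4 to 0.875 m from the base axis. Payload 4.4 kg.
Tool frame: the origin (TCP) lies midway between the tips of the shut fingers; the grasp point (between the pads) lies robot.grip_depth behind it (robot.grip_depth is the distance from the TCP to the grasp point, in m); z points along the fingers, y is the line along which they close (so a half turn about z gives the same grasp; the last joint's range is limited). The gripper opens to 85 mm and grips with 20 to 120 N. Pads are 22 mm wide; open, the fingers measure 114 mm over their backs; the gripper's body (76 mm by 85 mm) begins 54 mm behind the grasp point. The pads swing forward as they close: fully open they stand 13 mm farther back than shut.
Start: joints at [-1.289, 0.628, 0.038, 1.517, -0.027, 0.996, -0.02], TCP at [0.222, 0.611, 0.231] pointing down, gripper open.
Joint ranges: [-3.06, 3.06], [-0.37, 2.12], [-1.25, 1.32], [0.18, 2.47], [-1.1, 4.24], [0.23, 1.98], [-2.94, 2.94]. Speed limits (rad/s): [2.57, 2.57, 3.14, 3.14, 3.14, 3.14, 3.14].

INTERFACE

Orientations are given as a unit quaternion [x, y, z, w].
In Python, from plant import robot, eyes, job gives the robot as it stands.
- The arm moves only by the tool step_arm, never from a script. Its argument "series" is a list of rows, each a list of 5 numbers: the shift along the tool's x, y, z in m, then the turn about the tool's z in degrees, then the gripper command: -1 is fully open, 1 is shut, values between are in proportion. In form: [[x, y, z, yaw, fingers], ...]. A call has 1 to 20 rows; each row is the pose to reach, as a shift and turn from the pose commanded when the call began, along the tool's axes at that moment; what a row does not reach only later rows make up. A row lasts 1/8 s, in which the tool goes at most 62.5 mm and 10.7 degrees, less where a joint would pass 70% of its speed; a pose out of reach is approached as far as the arm can. A call with a gripper value outside its range is refused whole. The fingers move at their own pace and stop on an object; "newtons" is the grip in N (left out, the last holds). Time passes only in rows, so rows that repeat a pose let the fingers close. It gives the time, the measured TCP pose, the force, the opening and the grip force at its end, in the units of the state.
- robot.sense(): the state, without advancing time (a new reading comes with each control period).
- eyes.snapshot(name): name is "scene" or "top"; returns the picture (480x640x3 uint8, red, green, blue); there is no depth.
- eyes.camera_model(name): a dict with "fx", "fy", "cx", "cy" (pixels), "R" (3x3) and "t" (3): a world point X has camera coordinates R X + t. Camera axes: x right, y down, z forward; pixel columns grow to the right and rows downward; lengths in m; the calibration is good to about 2 mm. A picture is of the moment at which its call begins. camera_model takes no time and is no camera call.
- job.sign_off(): hands the job in; it is judged then, once.
The state is a dict: "time": time; "qpos": joint angles; "joint_velocities": joint speeds; "tau": joint torques, N m; "tcp_pos": TCP position; "eef_rot": TCP orientation; "ft_force": force on the tool from outside, world axes, zero at the start; "ft_torque": the same for the moment, N m; "width": opening from 0.0 (shut) to 1.0 (fully open); "finger_force": force on a finger pad.
Only numpy, scipy, OpenCV 4.12 (cv2) and the standard library are available. Lean on these libraries where they do the work, as an engineer would, in place of code of your own. Each camera call takes 0.05 s, during which the arm holds its last target. There are 200 camera calls.

## Working session

There is one attempt and no reset: what is moved stays moved. The work goes in short steps, Python scripts to look and compute and a tool call to move; the robot and the scene stay as the last step left them, time stands still between calls to the robot, and variables do not carry over. Pictures are saved under pics/ and viewed, at most 10 in all, crops included, and the job is handed in when it is done.

Besides the shell and the picture viewer there is one more tool, called after ">>>" by a JSON object that holds its "name" and its "arguments". step_arm: Moves the arm, as the interface text tells. Its arguments: {"type":"object","properties":{"series":{"type":"array"},"newtons":{"type":"number"}},"required":["series"]}

```bash
mkdir -p pics; python3 - <<'E'
from plant import robot, eyes, job
import cv2,numpy as np
s=robot.sense();print({k:np.round(v,3) for k,v in s.items()},robot.grip_depth)
for n in("scene","top"):
    im=eyes.snapshot(n);cv2.imwrite(f"pics/{n}0.png",im[:,:,::-1]);c=eyes.camera_model(n)
    print(n,c["fx"],c["cx"],c["cy"],np.round(c["R"],3).tolist(),np.round(-np.array(c["R"]).T@c["t"],3))
E
```

```text
{'time': np.float64(0.0), 'qpos': array([-1.289,  0.629,  0.038,  1.518, -0.027,  0.996, -0.02 ]), 'joint_velocities': array([-0.001, -0.002, -0.   , -0.001,  0.   , -0.001,  0.001]), 'tau': array([-0.0000e+00, -5.6340e+01,  1.2260e+00, -1.9345e+01,  1.1000e-02,
        1.0000e-02,  0.0000e+00]), 'tcp_pos': array([0.221, 0.61 , 0.23 ]), 'eef_rot': array([ 0.173,  0.985, -0.001, -0.   ]), 'ft_force': array([ 0.05 , -0.471, -0.146]), 'ft_torque': array([0.052, 0.011, 0.012]), 'finger_force': np.float64(0.0), 'width': np.float64(0.999)} 0.0187
scene 457.3641171254591 328.8761129814039 233.8127804114479 [[-0.846, 0.534, -0.01], [0.401, 0.623, -0.671], [-0.352, -0.571, -0.741]] [1.123 0.825 1.21 ]
top 555.2935354404445 318.5435321039259 243.72818663079948 [[0.01, -1.0, 0.013], [-0.995, -0.011, -0.103], [0.103, -0.012, -0.995]] [0.465 0.031 1.544]
```

View pics/scene0.png

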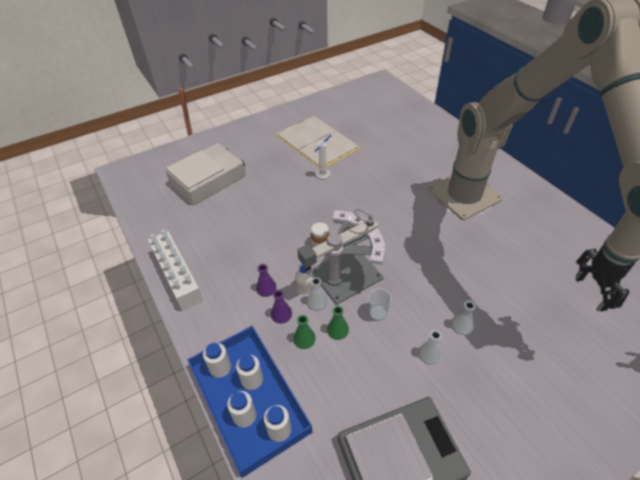

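View pics/top0.png

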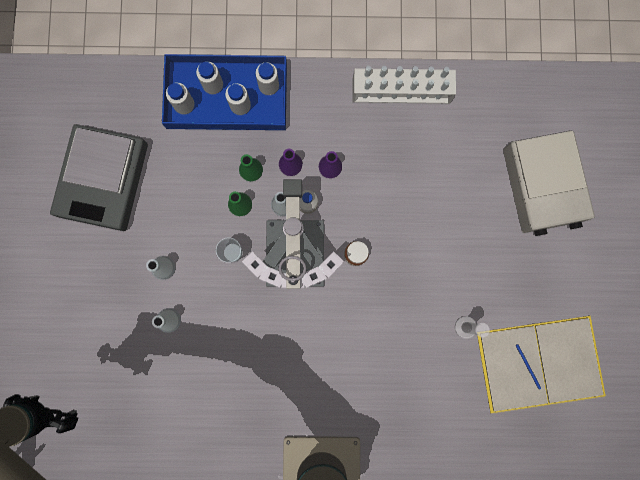

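The scene picture shows the stand at about (345,260), with a clear flask at (317,292) and a blue/white bottle at (303,283) behind it. In the top view the hub is at (292,227), the ring at (292,267) and the dosing head at (292,188).

Candidates for the flask are the grey one at (281,203), green at (250,168) and (239,204), purple at (290,162) and (330,165), and far grey at (160,267) and (166,320). The grey one at (281,203) fits, because it is clear glass right behind the stand. I'll confirm it in a crop.

```bash
cat > h.py <<'E'
import numpy as np,cv2
from plant import robot,eyes,job
def ray(n,u,v,z):
    c=eyes.camera_model(n);R=np.array(c["R"]);o=-R.T@c["t"]
    d=R.T@np.array([(u-c["cx"])/c["fx"],(v-c["cy"])/c["fy"],1]);return o+d*(z-o[2])/d[2]
def proj(n,X):
    c=eyes.camera_model(n);p=np.array(c["R"])@X+c["t"];return np.array([c["fx"]*p[0]/p[2]+c["cx"],c["fy"]*p[1]/p[2]+c["cy"]])
E
python3 - <<'E'
import cv2,numpy as np
t=cv2.imread("pics/top0.png")[160:300,215:375];s=cv2.imread("pics/scene0.png")[195:325,250:400]
a=cv2.resize(t,None,fx=4,fy=4,interpolation=cv2.INTER_CUBIC)
cv2.imwrite("pics/ct.png",a)
cv2.imwrite("pics/cs.png",cv2.resize(s,None,fx=4,fy=4,interpolation=cv2.INTER_CUBIC))
E
```

```text
(no output)
```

View pics/ct.png

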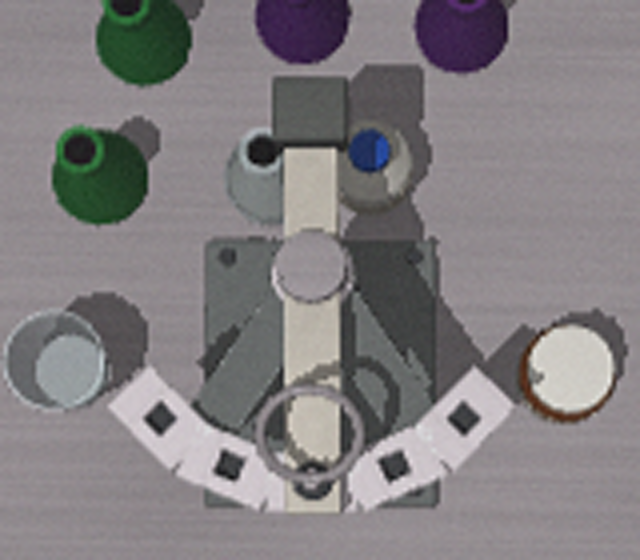

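View pics/cs.png

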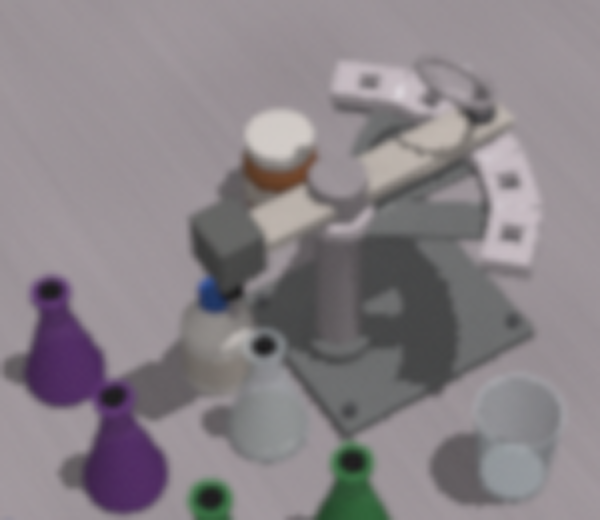

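The flask is the clear one at crop (264,150), full-frame (281,197), on the image left (+y). The white bottle with the blue cap is on the right, so the arm goes to +0.4. The ring is at crop (310,436) and the stem at (311,487).

```bash
python3 - <<'E'
from h import *
g=lambda u,v:(215+u/4-.375,160+v/4-.375)
P=dict(hub=ray("top",*g(313,267),.213),ring=ray("top",*g(310,435),.250),armend=ray("top",*g(312,511),.2),head=ray("top",*g(310,111),.22),flask=ray("top",*g(264,150),.109))
P["ringS"]=ray("scene",250+455/4-.4,195+88/4-.4,.25);P["hubS"]=ray("scene",250+337/4-.4,195+180/4-.4,.213)
for h in[(161,419),(229,465),(396,465),(464,418)]:P[h]=ray("top",*g(*h),.18)
H=np.array([P[h][:2] for h in[(161,419),(229,465),(396,465),(464,418)]])
A=np.c_[2*H,np.ones(4)];x=np.linalg.lstsq(A,(H**2).sum(1),rcond=None)[0]
for k,v in P.items():print(k,np.round(v,4))
print("circle",x[:2],np.sqrt(x[2]+x[0]**2+x[1]**2), "mid dir",H.mean(0))
E
```

```text
hub [0.6446 0.0769 0.213 ]
ring [0.5408 0.0759 0.25  ]
armend [0.4979 0.0758 0.2   ]
head [0.7389 0.0798 0.22  ]
flask [0.7356 0.1137 0.109 ]
ringS [0.5458 0.0818 0.25  ]
hubS [0.6494 0.0832 0.213 ]
(161, 419) [0.5538 0.17   0.18  ]
(229, 465) [0.526  0.1278 0.18  ]
(396, 465) [0.5271 0.0254 0.18  ]
(464, 418) [ 0.5564 -0.0162  0.18  ]
circle [0.64661583 0.0780878 ] 0.13052827452398585 mid dir [0.54084181 0.07673778]
```

>>> {"name": "step_arm", "arguments": {"series": [[0,0,-0.05,0,1],[-0.04,-0.03,-0.1,0,1],[-0.08,-0.065,-0.1,-3,1],[-0.12,-0.1,-0.1,-5,1],[-0.16,-0.13,-0.1,-7,1],[-0.2,-0.163,-0.1,-9,1],[-0.24,-0.196,-0.1,-11,1],[-0.28,-0.228,-0.1,-13,1],[-0.32,-0.26,-0.1,-15,1],[-0.36,-0.293,-0.1,-17,1],[-0.4,-0.326,-0.1,-19,1],[-0.44,-0.36,-0.1,-20,1],[-0.47,-0.383,-0.1,-20,1],[-0.481,-0.392,-0.1,-20,1],[-0.481,-0.392,-0.1,-20,1],[-0.481,-0.392,-0.1,-20,1]], "newtons": 40}}

```text
time: 2.1
tcp_pos: [0.5392, 0.0807, 0.3311]
eef_rot: [-0.002, 1.0, 0.001, -0.001]
ft_force: [-0.3, 0.0, -0.2]
width: 0.002
finger_force: 0.0
```

```bash
python3 - <<'E'
from h import *
s=eyes.snapshot("scene")[:,:,::-1]
cv2.imwrite("pics/c1.png",cv2.resize(s[150:300,270:430],None,fx=5,fy=4*5/4,interpolation=cv2.INTER_CUBIC)[:600])
r=robot.sense();print(r["tcp_pos"],r["ft_force"],r["qpos"].round(3));print(proj("scene",r["tcp_pos"]))
E
```

```text
[0.53927686 0.08075842 0.33122972] [-0.09391848  0.03283439  0.09170176] [-0.289  0.378  0.128  1.674 -0.054  1.094  1.431]
[366.35352598 195.22754454]
```

View pics/c1.png

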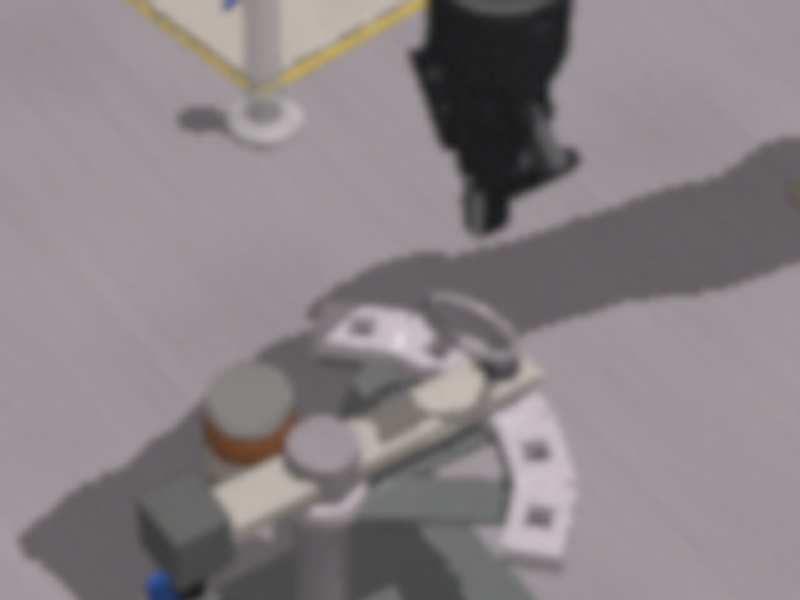

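```bash
python3 - <<'E'
from h import *
s=cv2.imread("pics/scene0.png")
n=eyes.snapshot("scene")[:,:,::-1]
a=cv2.resize(s[220:320,560:640],(400,500),interpolation=cv2.INTER_CUBIC)
b=cv2.resize(n[120:220,330:410],(400,500),interpolation=cv2.INTER_CUBIC)
cv2.imwrite("pics/c2.png",np.clip(np.hstack([a,b]).astype(float)*1.6,0,255))
E
```

```text
[ WARN:0@0.564] global loadsave.cpp:1063 imwrite_ Unsupported depth image for selected encoder is fallbacked to CV_8U.
```

View pics/c2.png

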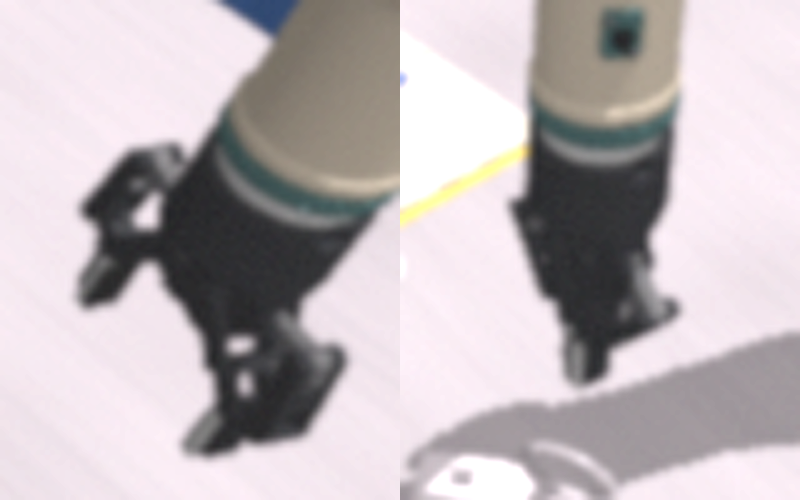

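The picture shows the shut fingers at about (585,375) in the crop. They are slim below the knuckles and are above the ring, so I'm lowering them into it.

>>> {"name": "step_arm", "arguments": {"series": [[-0.001,-0.002,0.01,0,1],[-0.001,-0.002,0.025,0,1],[-0.001,-0.002,0.04,0,1],[-0.001,-0.002,0.052,0,1],[-0.001,-0.002,0.064,0,1],[-0.001,-0.002,0.074,0,1],[-0.001,-0.002,0.082,0,1],[-0.001,-0.002,0.088,0,1],[-0.001,-0.002,0.092,0,1],[-0.001,-0.002,0.092,0,1]]}}

```text
time: 3.45
tcp_pos: [0.5411, 0.0766, 0.2392]
eef_rot: [-0.001, 1.0, -0.0, -0.0]
ft_force: [-0.0, -0.5, -0.0]
width: 0.0
finger_force: 0.0
```

>>> {"name": "step_arm", "arguments": {"series": [[-0.003,0.001,0,0,1],[-0.005,0.001,0,0,1],[-0.006,0.001,0,0,1],[-0.007,0.001,0,0,1],[-0.008,0.001,0,0,1]]}}

```text
time: 4.08
tcp_pos: [0.5492, 0.0776, 0.2393]
eef_rot: [-0.001, 1.0, 0.0, -0.0]
ft_force: [-0.4, 1.0, -0.2]
width: -0.0
finger_force: 0.0
```

>>> {"name": "step_arm", "arguments": {"series": [[-0.001,0,0,0,1],[-0.002,0,0,0,1],[-0.003,0,0,0,1]]}}

```text
time: 4.45
tcp_pos: [0.5516, 0.0777, 0.2391]
eef_rot: [-0.001, 1.0, 0.0, -0.001]
ft_force: [-2.1, -0.0, 1.4]
width: -0.005
finger_force: 1.0
```

>>> {"name": "step_arm", "arguments": {"series": [[-0.001,0,0,0,1],[-0.002,0,0,0,1],[-0.002,0,0,0,1]]}}

```text
time: 4.82
tcp_pos: [0.552, 0.0777, 0.2389]
eef_rot: [-0.001, 1.0, -0.0, -0.002]
ft_force: [-6.8, 0.3, 2.4]
width: -0.001
finger_force: 3.1
```

>>> {"name": "step_arm", "arguments": {"series": [[-0.001,0,0,0,1],[-0.002,0,0,0,1],[-0.003,0,0,0,1],[-0.003,0,-0.001,0,1],[-0.003,0,-0.002,0,1],[-0.003,0,-0.003,0,1],[-0.003,0,-0.004,0,1]]}}

```text
time: 5.7
tcp_pos: [0.5519, 0.0776, 0.2411]
eef_rot: [-0.001, 1.0, -0.0, -0.006]
ft_force: [-8.3, -0.3, -3.0]
width: -0.0
finger_force: 4.5
```

>>> {"name": "step_arm", "arguments": {"series": [[-0.002,0,0,0,1],[-0.003,0,-0.001,0,1],[-0.003,0,-0.002,0,1],[-0.003,0,-0.004,0,1],[-0.003,0,-0.006,0,1]]}}

```text
time: 6.32
tcp_pos: [0.5522, 0.0776, 0.2461]
eef_rot: [-0.001, 1.0, -0.001, -0.009]
ft_force: [-13.6, -0.2, -4.5]
width: 0.0
finger_force: 6.8
```

```bash
python3 - <<'E'
from h import *
a=cv2.imread("pics/scene0.png")
n=eyes.snapshot("scene")[:,:,::-1]
cv2.imwrite("pics/c3.png",np.hstack([cv2.resize(i[195:275,330:410],(400,400),interpolation=cv2.INTER_CUBIC) for i in(a,n)]))
E
```

```text
(no output)
```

View pics/c3.png

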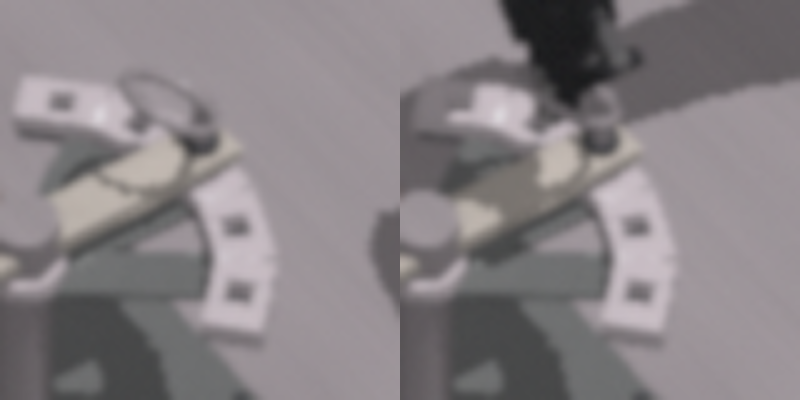

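The right half shows the ring and stem raised a few pixels with the finger inside the ring, so friction is holding. I'll keep lifting.

>>> {"name": "step_arm", "arguments": {"series": [[-0.001,0,-0.002,0,1],[-0.001,0,-0.004,0,1],[-0.001,0,-0.006,0,1],[-0.001,0,-0.008,0,1],[-0.001,0,-0.01,0,1],[-0.001,0,-0.01,0,1]]}}

```text
time: 7.12
tcp_pos: [0.5522, 0.0776, 0.2556]
eef_rot: [-0.001, 1.0, -0.001, -0.01]
ft_force: [-14.9, 1.0, -5.3]
width: -0.002
finger_force: 7.6
```

```bash
python3 - <<'E'
from h import *
a=cv2.imread("pics/scene0.png")
n=eyes.snapshot("scene")[:,:,::-1]
cv2.imwrite("pics/c4.png",np.hstack([cv2.resize(i[200:250,345:395],(400,400),interpolation=cv2.INTER_CUBIC) for i in(a,n)]))
E
```

```text
(no output)
```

View pics/c4.png

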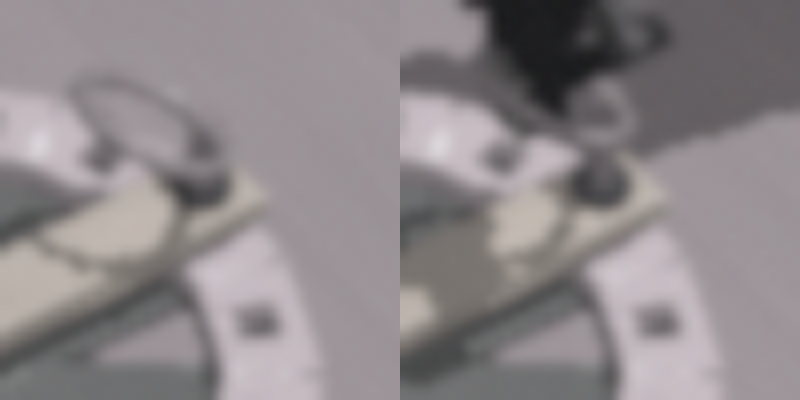

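The right half shows the stem bared by about 4 px (around 15 mm) and fz at −5.3 N, so the pin is out. Next I'll lift 2 mm more and swing, turning the tool with the arm.

>>> {"name": "step_arm", "arguments": {"series": [[0,0,-0.001,0,1],[0,0,-0.002,0,1],[0,-0.0014,-0.002,-0.9,1],[0,-0.0036,-0.002,-2.3,1],[-0.0003,-0.0063,-0.002,-4,1],[-0.0005,-0.009,-0.002,-5.7,1],[-0.001,-0.0135,-0.002,-8.6,1],[-0.0018,-0.0179,-0.002,-11.5,1],[-0.0022,-0.0202,-0.002,-12.9,1],[-0.0028,-0.0223,-0.002,-14.3,1],[-0.0028,-0.0223,-0.002,-14.3,1]]}}

```text
time: 8.55
tcp_pos: [0.5557, 0.0533, 0.2576]
eef_rot: [-0.125, 0.992, -0.0, -0.01]
ft_force: [-14.9, -3.2, -5.0]
width: -0.001
finger_force: 7.1
```

```bash
python3 - <<'E'
from h import *
n=eyes.snapshot("scene")[:,:,::-1];t=eyes.snapshot("top")[:,:,::-1]
cv2.imwrite("pics/c5.png",np.hstack([cv2.resize(n[195:275,310:390],(400,400),interpolation=cv2.INTER_CUBIC),cv2.resize(t[170:290,235:355],(400,400),interpolation=cv2.INTER_CUBIC)]))
E
```

```text
(no output)
```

View pics/c5.png

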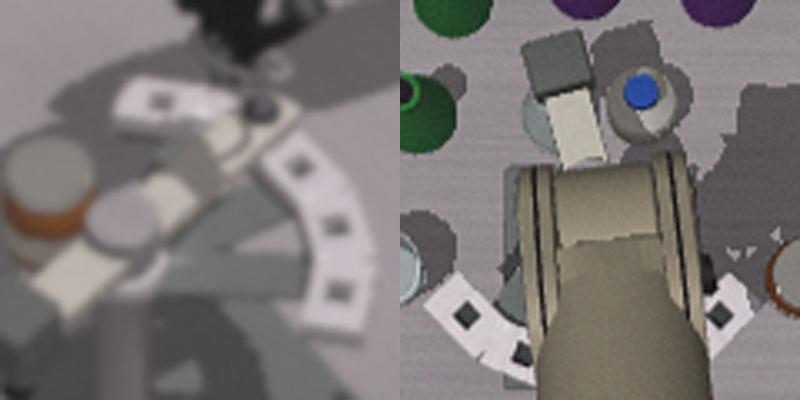

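The left crop shows the middle hole empty and the pin up on the arm. In the right crop the head has swung to (560,65), toward the flask. I'll measure the swing angle numerically from the head's edge.

```bash
cat >> h.py <<'E'
PV=np.array([.6455,.0785])
def swing(t):
    # head top face: dark greenish grey, within the band behind the stand
    hsv=cv2.cvtColor(t,cv2.COLOR_BGR2HSV)
    x,y,w,h=255,172,70,36
    c=t[y:y+h,x:x+w].astype(int)
    m=((c[:,:,1]>c[:,:,2])&(c.max(2)<115)&(c.min(2)>60)&(c.max(2)-c.min(2)<22)).astype(np.uint8)
    m=cv2.morphologyEx(m,cv2.MORPH_OPEN,np.ones((3,3)))
    n,l,s,ce=cv2.connectedComponentsWithStats(m)
    i=1+np.argmax(s[1:,4]);p=ray("top",ce[i][0]+x,ce[i][1]+y,.22)[:2]-PV
    r=cv2.minAreaRect(np.argwhere(l==i)[:,::-1].astype(np.float32))
    return s[i,4],p.round(4),round(float(np.arctan2(p[1],p[0])),3),r[2]
E
python3 - <<'E'
from h import *
print(swing(cv2.imread("pics/top0.png")))
print(swing(np.ascontiguousarray(eyes.snapshot("top")[:,:,::-1])))
E
```

```text
(np.int32(54), array([0.0888, 0.0014]), 0.016, 75.96376037597656)
(np.int32(76), array([0.0937, 0.0332]), 0.34, 90.0)
```

```bash
python3 - <<'E'
import re
from h import *
a=cv2.imread("pics/top0.png");print(a[188,284:302:3].tolist(), a[188,306:316:4].tolist(),a[175:205:5,278].tolist())
E
```

```text
[[90, 95, 90], [91, 93, 90], [92, 95, 92], [90, 92, 89], [91, 91, 90], [93, 94, 91]] [[83, 82, 89], [81, 79, 83], [88, 84, 90]] [[139, 137, 143], [145, 143, 146], [141, 137, 143], [137, 133, 141], [47, 44, 43], [26, 23, 25]]
```

```bash
sed -i 's/c=t\[y:y+h,x:x+w\].astype(int)/c=cv2.GaussianBlur(t,(5,5),0)[y:y+h,x:x+w].astype(int)/; s/(c\[:,:,1\]>c\[:,:,2\])/(c[:,:,1]>=c[:,:,2])/' h.py
python3 - <<'E'
from h import *
print(swing(cv2.imread("pics/top0.png")))
print(swing(np.ascontiguousarray(eyes.snapshot("top")[:,:,::-1])))
E
```

```text
(np.int32(288), array([0.0926, 0.001 ]), 0.011, 90.0)
(np.int32(291), array([0.0883, 0.0267]), 0.293, 70.01689147949219)
```

>>> {"name": "step_arm", "arguments": {"series": [[0,-0.0022,0,-1.4,1],[0,-0.004,0,-2.6,1],[0,-0.004,0.002,-2.6,1],[0,-0.004,0.004,-2.6,1],[0,-0.004,0.006,-2.6,1],[0.001,-0.004,0.006,-2.6,1],[0.002,-0.004,0.006,-2.6,1],[0.003,-0.004,0.006,-2.6,1]]}}

```text
time: 9.75
tcp_pos: [0.5567, 0.0491, 0.2526]
eef_rot: [-0.147, 0.989, -0.0, -0.006]
ft_force: [-8.6, -2.2, -4.8]
width: 0.002
finger_force: 4.2
```

```bash
python3 - <<'E'
from h import *
print(swing(np.ascontiguousarray(eyes.snapshot("top")[:,:,::-1])),robot.sense()["ft_force"])
E
```

```text
(np.int32(286), array([0.0868, 0.0307]), 0.34, 71.56504821777344) [-9.85367614 -2.83400768 -3.77245785]
```

>>> {"name": "step_arm", "arguments": {"series": [[0.001,0,0.002,0,1],[0.0015,0,0.004,0,1],[0.0015,-0.0009,0.004,-0.6,1],[0.0015,-0.0018,0.004,-1.2,1],[0.0015,-0.0027,0.004,-1.7,1],[0.0015,-0.0036,0.004,-2.3,1],[0.0015,-0.0036,0.004,-2.3,1]]}}

```text
time: 10.68
tcp_pos: [0.5574, 0.048, 0.2502]
eef_rot: [-0.168, 0.986, 0.001, -0.004]
ft_force: [-9.7, 2.2, 1.6]
width: -0.002
finger_force: 4.5
```

```bash
python3 - <<'E'
from h import *
print(swing(np.ascontiguousarray(eyes.snapshot("top")[:,:,::-1])),robot.sense()["ft_force"])
E
```

```text
(np.int32(292), array([0.0864, 0.0307]), 0.341, 71.56504821777344) [-10.25125734   2.20706809   2.14749906]
```

>>> {"name": "step_arm", "arguments": {"series": [[0.001,-0.001,-0.001,0,1],[0.001,-0.002,-0.001,-0.6,1],[0.001,-0.003,-0.001,-0.6,1],[0.001,-0.003,-0.001,-0.6,1]]}}

```text
time: 11.22
tcp_pos: [0.5592, 0.0425, 0.2508]
eef_rot: [-0.172, 0.985, -0.0, -0.003]
ft_force: [-5.2, -1.4, -3.4]
width: 0.005
finger_force: 2.7
```

```bash
python3 - <<'E'
from h import *
print(swing(np.ascontiguousarray(eyes.snapshot("top")[:,:,::-1])),robot.sense()["ft_force"])
E
```

```text
(np.int32(272), array([0.0865, 0.0349]), 0.384, 68.19859313964844) [-5.50389722 -1.91689483 -3.23553155]
```

>>> {"name": "step_arm", "arguments": {"series": [[0.001,0,0.002,0,1],[0.002,0,0.004,0,1],[0.002,-0.0005,0.006,0,1],[0.002,-0.001,0.008,0,1],[0.002,-0.001,0.008,0,1]]}}

```text
time: 11.9
tcp_pos: [0.5596, 0.0417, 0.2445]
eef_rot: [-0.172, 0.985, -0.0, -0.0]
ft_force: [-4.8, -0.7, 3.4]
width: -0.001
finger_force: 2.7
```

```bash
python3 - <<'E'
from h import *
print(swing(np.ascontiguousarray(eyes.snapshot("top")[:,:,::-1])),robot.sense()["ft_force"])
E
```

```text
(np.int32(279), array([0.0864, 0.0352]), 0.386, 68.19859313964844) [-5.06152152 -1.46523291  3.25071708]
```

>>> {"name": "step_arm", "arguments": {"series": [[0,-0.001,-0.001,0,1],[0,-0.002,-0.001,-0.5,1],[0,-0.003,-0.001,-1,1],[0,-0.003,-0.001,-1,1]]}}

```text
time: 12.45
tcp_pos: [0.5608, 0.0389, 0.245]
eef_rot: [-0.181, 0.983, -0.0, -0.001]
ft_force: [-4.3, -0.9, -1.9]
width: 0.004
finger_force: 2.6
```

```bash
python3 - <<'E'
from h import *
print(swing(np.ascontiguousarray(eyes.snapshot("top")[:,:,::-1])),robot.sense()["ft_force"])
n=eyes.snapshot("scene")[:,:,::-1];cv2.imwrite("pics/n6.png",n)
E
```

```text
(np.int32(274), array([0.0845, 0.038 ]), 0.422, 68.19859313964844) [-3.98162707 -1.86470044 -1.71743708]
```

>>> {"name": "step_arm", "arguments": {"series": [[0.001,0,0,0,1],[0.002,0,0,0,1],[0.003,0.0005,0,0,1],[0.004,0.001,0,0,1],[0.005,0.001,0,0,1],[0.006,0.001,0,0,1]]}}

```text
time: 13.3
tcp_pos: [0.5555, 0.0381, 0.2455]
eef_rot: [-0.181, 0.983, -0.0, 0.0]
ft_force: [-0.7, 0.6, 0.0]
width: 0.002
finger_force: 0.0
```

```bash
python3 - <<'E'
from h import *
print(swing(np.ascontiguousarray(eyes.snapshot("top")[:,:,::-1])),robot.sense()["ft_force"])
n=eyes.snapshot("scene")[:,:,::-1];cv2.imwrite("pics/n7.png",n)
a=cv2.imread("pics/scene0.png");b=cv2.imread("pics/n6.png")
cv2.imwrite("pics/c8.png",np.hstack([cv2.resize(i[190:255,u:u+65],(266,400),interpolation=cv2.INTER_CUBIC) for i,u in((a,340),(b,320),(n,320))]))
E
```

```text
(np.int32(274), array([0.0853, 0.0381]), 0.42, 68.19859313964844) [-0.47452493 -0.58178612 -0.43250103]
```

View pics/c8.png

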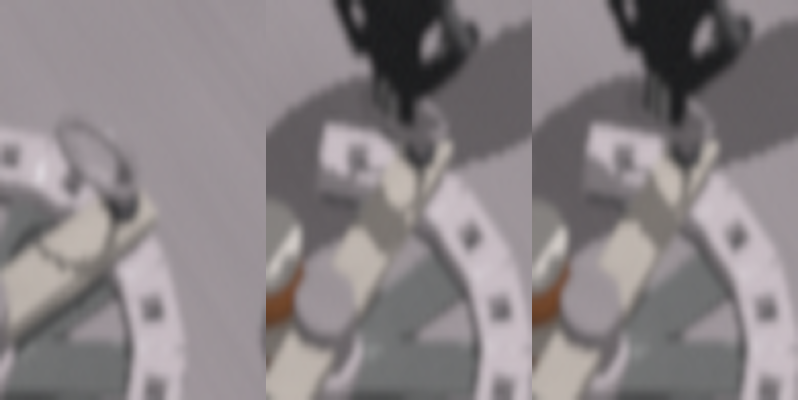

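The middle and right panels show the ring sitting right on the stem boss at about (688,145), as it did at the start, so the pin looks down. I'll withdraw straight up and check.

>>> {"name": "step_arm", "arguments": {"series": [[0.002,0,0,0,1],[0.004,0,0,0,1],[0.004,0,0,0,1],[0.004,0,-0.005,0,1],[0.004,0,-0.015,0,1],[0.004,0,-0.03,0,1],[0.004,0,-0.05,0,1],[0.004,0,-0.08,0,1],[0.024,0,-0.11,0,1],[0.064,0,-0.13,0,1],[0.11,0,-0.13,0,1],[0.15,0,-0.13,0,1],[0.15,0,-0.13,0,1],[0.15,0,-0.13,0,1]]}}

```text
time: 15.15
tcp_pos: [0.416, -0.0151, 0.3763]
eef_rot: [-0.181, 0.983, -0.0, 0.001]
ft_force: [0.6, 0.7, 0.3]
width: 0.003
finger_force: 0.0
```

```bash
python3 - <<'E'
from h import *
t=np.ascontiguousarray(eyes.snapshot("top")[:,:,::-1]);n=np.ascontiguousarray(eyes.snapshot("scene")[:,:,::-1])
cv2.imwrite("pics/t9.png",t);cv2.imwrite("pics/s9.png",n)
print(swing(t))
# compare where ring (radius 66mm outer circle, sloping) would be with pin down / on plate in scene view
def ringpx(th,h):
    R=np.array([[np.cos(th),-np.sin(th)],[np.sin(th),np.cos(th)]]);a=np.linspace(0,2*np.pi,60)
    out=[]
    for q in a:
        p=np.array([-.104+.0295*np.cos(q)*.866,.0295*np.sin(q)]);w=PV+R@p
        out.append(proj("scene",[*w,.25+h+.0295*np.cos(q)*.5]))
    return np.array(out)
for nm,h,th in(("scene0",0,.011),("scene0",.012,.011),("s9",0,.411),("s9",.012,.411)):
    g=cv2.cvtColor(cv2.imread(f"pics/{nm}.png"),cv2.COLOR_BGR2GRAY).astype(float)
    p=ringpx(th,h);print(nm,h,"top px",p[0].round(1),"bottom",p[30].round(1))
print("head shift ok; robot",robot.sense()["tcp_pos"])
A,B=cv2.imread("pics/scene0.png"),n
pa=ringpx(.011,0).mean(0).astype(int);pb=ringpx(.411,0).mean(0).astype(int);print(pa,pb)
f=lambda i,p:cv2.resize(i[p[1]-20:p[1]+30,p[0]-25:p[0]+25],(400,400),interpolation=cv2.INTER_CUBIC)
cv2.imwrite("pics/fin.png",np.hstack([f(A,pa),f(B,pb)]))
E
```

```text
(np.int32(280), array([0.0846, 0.038 ]), 0.422, 63.43495178222656)
scene0 0 top px [356.7 215. ] bottom [370.1 214.9]
scene0 0.012 top px [356.9 212.1] bottom [370.3 212.1]
s9 0 top px [349.  209.6] bottom [357.3 206.4]
s9 0.012 top px [349.1 206.7] bottom [357.5 203.6]
head shift ok; robot [ 0.4161759  -0.01490579  0.37565487]
[363 215] [353 208]
```

```bash
python3 - <<'E'
from h import *
for nm,c0,r0 in(("scene0",352,200),("s9",342,192)):
    g=cv2.cvtColor(cv2.imread(f"pics/{nm}.png"),cv2.COLOR_BGR2GRAY)
    print(nm,c0,r0);print(g[r0:r0+32,c0:c0+24])
E
```

```text
scene0 352 200
[[148 149 149 150 149 148 149 149 148 149 148 148 148 147 148 148 149 148
  148 148 148 149 150 149]
 [149 148 149 150 148 148 148 149 149 149 149 149 149 149 147 147 148 149
  148 148 148 149 149 149]
 [150 149 149 149 149 149 148 149 149 149 148 149 149 149 149 149 148 148
  149 148 149 149 149 150]
 [151 150 149 149 149 149 149 149 149 148 148 149 149 149 148 149 150 149
  148 148 148 149 149 149]
 [152 151 150 149 149 149 149 149 149 149 149 149 149 149 149 149 149 149
  149 148 149 149 149 149]
 [152 151 151 150 149 149 150 150 150 150 150 150 149 149 149 149 149 148
  149 148 149 149 149 150]
 [152 152 152 151 150 149 150 150 150 149 150 150 150 149 149 149 150 148
  148 149 148 149 149 149]
 [153 152 152 151 150 149 148 149 150 150 150 151 151 150 150 150 149 150
  149 149 149 149 149 149]
 [152 152 150 146 145 145 144 144 146 147 149 150 150 151 150 149 150 151
  150 150 149 149 149 149]
 [152 150 144 140 138 137 134 136 140 144 147 149 151 150 150 150 149 150
  151 150 149 150 150 150]
 [151 144 136 134 132 130 127 127 129 134 139 145 149 151 153 152 151 150
 
[... 4691 characters left out ...]
26 135 151 160 162 166 177 182 181 180 176 162 139 110  90 103 134
  155 160 154 146 152 157]
 [145 156 160 164 166 165 169 178 182 183 183 183 181 168 139 115 124 155
  168 156 145 158 172 174]
 [143 153 158 164 169 176 180 181 182 184 185 185 185 177 150 127 134 157
  158 143 144 168 185 187]
 [128 131 137 148 166 179 184 183 184 185 186 186 185 178 152 133 144 151
  143 141 159 180 189 190]
 [115 119 129 149 170 182 184 185 185 186 186 185 184 174 150 131 137 140
  142 159 179 188 191 191]
 [105 117 141 163 177 182 184 184 184 186 185 180 175 160 138 127 130 140
  159 179 190 192 193 193]
 [111 126 150 170 176 177 179 179 178 178 175 164 155 144 132 128 136 157
  178 190 195 194 194 192]]
```

The numbers agree. The ring's top edge is about 11 px above the stem boss (13.5 px at the start; it would be about 3 px higher if the pin were riding on the plate). The swing is about 0.41 and the gripper is clear.

```bash
python3 -c "
from plant import job;print(job.sign_off())"
```

```text
the job is handed in; nothing more can be done
None
```

I handed the job in at about 15 s: the camera puts the arm in the +0.4 hole (measured about 0.41 rad) with the pin down, the nozzle over the flask and the gripper clear, but the sign-off gave no verdict; I lifted the ring by friction against its upper rim, since the tool could not be tilted to hook it from below.

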